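Slide the crock onto the drying spot and switch on the lamp

ROBOT

A 7-joint arm with a two-finger parallel gripper is mounted at the origin on the work surface. World frame = base frame: x ahead of the robot, y to its left, z up, the work surface at z = 0. Lengths are in m, angles in rad, forces in N, time in s.
With the tool pointing down it reaches from about 0.425 to 0.925 m from the base axis. Payload 6.8 kg.
Tool frame: the origin (TCP) lies at the very end of the fingers, on their centre line; the grasp point (between the pads) lies 19 mm behind it; z points along the fingers, y is the line along which they close (so a half turn about z gives the same grasp; the last joint's range is limited). The gripper opens to 85 mm and grips with 20 to 120 N. Pads are 22 mm wide; open, the fingers measure 114 mm over their backs; the gripper's body (76 mm by 85 mm) begins 54 mm behind the grasp point. The pads swing forward as they close: fully open they stand 13 mm farther back than shut.
Start: joints at [1.202, 0.477, 0.022, 1.555, -0.011, 1.109, -0.083], TCP at [0.174, -0.652, 0.231] pointing down, gripper open.
Joint ranges: [-2.96, 2.96], [-0.34, 2.1], [-1.41, 1.46], [0.24, 2.44], [-1.37, 4.51], [0.17, 1.92], [-2.96, 2.96]. Speed limits (rad/s): [2.39, 2.39, 3.14, 3.14, 3.14, 3.14, 3.14].

INTERFACE

Orientations are given as a rotation vector (axis times angle).
In Python, from bench import monitor, optics, r gives the robot as it stands.
- The arm moves only by the shell command python3 -m crank 'ROWS' [OPENING] [FORCE]. ROWS is JSON, a list of rows, each a list of 2 entries, a list of its own where there are three numbers: the shift along the tool's x, y, z in cm, then the turn, a rotation vector about the tool's x, y, z in rad. A call has 1 to 5 rows; each row shifts and turns the commanded pose from where the row before left it, along the tool's axes as they then stand; what a row does not reach is not made up. A row lasts 1/10 s, in which the tool goes at most 50 mm and 8.59 degrees, less where a joint would pass 70% of its speed; a pose out of reach is approached as far as the arm can. A call is refused whole if a number of a shift passes 5 or a number of a turn 0.15, either way. A call with a gripper value outside its range is refused whole. OPENING is the finger opening in cm, from 0 to 8.54, set as the call begins (- or left out, the last holds). The fingers move at their own pace and stop on an object; FORCE is the grip in N (left out, the last holds). Time passes only in rows, so rows that do not move let the fingers close. It gives the time, the measured TCP pose, the force, the opening and the grip force at its end, in the units of the state.
- monitor.get_obs(): the state, without advancing time (a new reading comes with each control period).
- optics.grab_frame(name): name is "scene" or "top"; returns (picture, depth): 384x512x3 uint8, red, green, blue; 384x512 float32, m along the optical axis (not along the pixel's ray), 0 where there is no reading.
- optics.camera_model(name): a dict with "vertical_fov" (degrees; the focal length in pixels is half the picture's height over the tangent of half this angle, whatever the lens; pixels are square), "cx", "cy" (the principal point, pixels), "R" (3x3) and "t" (3): a world point X has camera coordinates R X + t. Camera axes: x right, y down, z forward; pixel columns grow to the right and rows downward; lengths in m; the calibration is good to about 2 mm. A picture is of the moment at which its call begins. camera_model takes no time and is no camera call.
- r.hand_in(): hands the job in; it is judged then, once.
The state is a dict: "clock": time; "joints": joint angles; "qvel": joint speeds; "tau": joint torques, N m; "tcp_pos": TCP position; "orientation": TCP orientation; "contact_force": force on the tool from outside, world axes, zero at the start; "moment": the same for the moment, N m; "grip_width": finger opening in m; "gripper_force": force on a finger pad.
Only numpy, scipy, OpenCV 4.12 (cv2) and the standard library are available. Lean on these libraries where they do the work, as an engineer would, in place of code of your own. Each camera call takes 0.05 s, during which the arm holds its last target. There are 200 camera calls.

TASK

Push the upturned crock along the worktop, without lifting or tipping it, until its whole rim stands inside the blue drying spot; then push the black toggle all the way over, away from the robot, to switch on the hutch lamp that dries it. Leave the crock on the spot with the lamp on, and do not disturb the orange carrier, the bamboo chew stick or the metal hay scoop.

Things in the scene. Friction and masses are not known exactly. Their poses are not given: they have to be found in the camera images.
- crock: White glazed ceramic crock standing upside down, loose, about 0.5 kg, slides on the worktop. Round: 116 mm across at the rim (which rests on the worktop and is widest up to 14 mm height), tapering to 100 mm at the top, 60 mm high; too wide to grip. Origin: centre of the underside, on the worktop; z is up.
- mark_center (a point): Centre of the drying spot: a flat round spot of blue paint on the worktop, 156 mm across, with no raised edge; the point lies on the worktop surface. The crock's whole rim is inside it when the centres are less than 20 mm apart.
- switch_base: Black housing of the lamp's toggle switch, fixed to the worktop, a block 70 mm (its x) by 50 mm (its y) by 25 mm high. Origin: centre of its underside. The toggle swings in the vertical plane of the housing's x axis, about a pivot 22 mm above the origin, parallel to the housing's y axis. The housing's x axis points away from the robot, give or take about 0.4 rad.
- switch_tip (a point): Centre of the black ball, 26 mm across, at the end of the toggle: a steel rod 10 mm thick; the ball's centre is 55 mm from the pivot. Its highest reach is about 90 mm above the worktop.
- switch (a joint): Angle of the toggle, rad: 0 is off (leaning 0.5 rad from upright towards the housing's -x, to the robot); it grows as the toggle swings towards the housing's +x; 1.0 is fully on (leaning 0.5 rad the other way). It has no spring and stays where it is left; about 1 to 2 N at the ball moves it.
- carrier: Orange plastic small-animal carrier with its swing door latched shut and a grey handle on top, loose, 200 mm (its x) by 280 mm (its y), 225 mm high with the handle; the door is on its +y end, towards the work. Origin: centre of the underside. Leave alone.
- stick: Bamboo chew stick, 160 mm long (its x), 16 mm thick, lying loose. Origin: middle of its length, at the underside. Leave alone.
- scoop: Metal hay scoop, loose: an open tray 110 mm long, 90 mm wide, 45 mm high towards its +x end and a round handle 20 mm thick towards -x, 215 mm long over all. Origin: at the underside, about the middle of its length. Leave alone.
Mind the look-alikes: they are no part of the job. Several things look just like the switch_base: the one meant starts nearest to the robot's base.

How it is judged:
By the outcome, as a careful person would: the job done as asked, in the order asked, and still so for the second after the job is handed in, with the robot touching nothing.
It also fails if it takes over 58 s, if anything falls off the work surface, if the arm or the gripper's body presses on something with over 40 N, if the wrist force passes 120 N, or if a joint passes its speed limit or range.

## Working session

There is one attempt and no reset: what is moved stays moved. The work goes in short steps, Python scripts to look and compute and a shell command to move; the robot and the scene stay as the last step left them, time stands still between calls to the robot, and variables do not carry over. Pictures are saved under pics/ and viewed, at most 10 in all, crops included, and the job is handed in when it is done.

```bash
mkdir -p pics
cat > h.py <<'E'
import numpy as np, cv2
from bench import monitor, optics, r
def cam(n):
    m=optics.camera_model(n); f=192/np.tan(np.radians(m["vertical_fov"])/2)
    return f,m["cx"],m["cy"],np.array(m["R"]),np.array(m["t"])
def cloud(n,d):
    f,cx,cy,R,t=cam(n); v,u=np.mgrid[:384,:512]
    P=np.stack([(u-cx)/f*d,(v-cy)/f*d,d],-1)
    return (P-t)@R
def ray(n,u,v,z):
    f,cx,cy,R,t=cam(n); c=-R.T@t; d=R.T@np.array([(u-cx)/f,(v-cy)/f,1])
    return c+d*(z-c[2])/d[2]
E
python3 - <<'E'
from h import *
for n in("scene","top"):
    p,d=optics.grab_frame(n); np.savez(n,p=p,d=d); cv2.imwrite(f"pics/{n}0.png",p[...,::-1]); print(n,optics.camera_model(n))
print(monitor.get_obs())
E
```

```text
scene {'vertical_fov': 57.365362891026514, 'cx': 253.58666532665129, 'cy': 190.99852631385133, 'R': array([[-0.39712122,  0.91744771,  0.02417486],
       [ 0.50188826,  0.23914711, -0.83121407],
       [-0.7683768 , -0.31795967, -0.55542663]]), 't': array([ 0.40379144, -0.21107857,  1.65886282])}
top {'vertical_fov': 49.76439185444987, 'cx': 260.01205393924937, 'cy': 190.28307210512534, 'R': array([[-2.32239271e-02, -9.99730136e-01, -5.51114732e-04],
       [-9.92403572e-01,  2.31203404e-02, -1.20832945e-01],
       [ 1.20813078e-01, -2.25928728e-03, -9.92672703e-01]]), 't': array([-0.14491803,  0.62559457,  1.10492201])}
{'clock': 0.1, 'joints': array([ 1.20189019,  0.4777125 ,  0.02236896,  1.55632501, -0.01147633,
        1.10932176, -0.08307752]), 'qvel': array([-0.00177358, -0.00139362,  0.00144627, -0.00213405,  0.00103158,
        0.00021499,  0.00078855]), 'tau': array([ 5.31549042e-03, -5.97756171e+01,  1.61410164e+00, -2.81952006e+01,
        1.28735582e-02,  4.99775735e-03,  3.90076468e-05]), 'tcp_pos': array([ 0.17388708, -0.65167367,  0.23043842]), 'orientation': array([-3.11332906e+00, -4.08352171e-01,  5.69437690e-04]), 'contact_force': array([ 0.68578994, -0.71219317, -0.15764224]), 'moment': array([-0.01102375,  0.03118215,  0.02295192]), 'gripper_force': 0.0, 'grip_width': 0.08544068876348546}
```

View pics/top0.png

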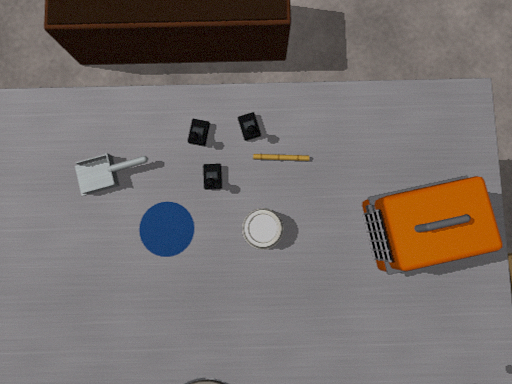

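View pics/scene0.png

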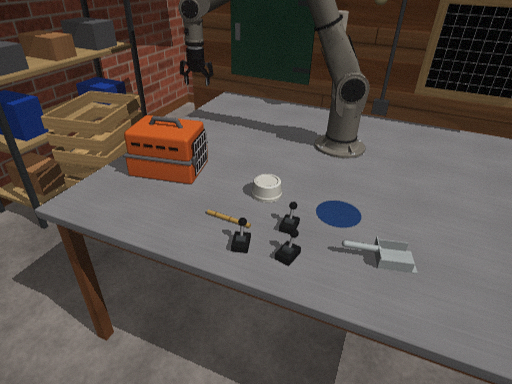

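Top view: the crock is at (263,229) and the blue spot at (167,229). Three switches look alike, at (212,177), (199,132) and (250,127). The base is near (208,385), so (212,177) is nearest. The stick is at (281,157), the scoop at (105,172) and the carrier at (435,225). Next I measure these and check the switch in a close crop.

```bash
cat > meas.py <<'E'
from h import *
def measure(n="top",save=None):
    p,d=optics.grab_frame(n); hsv=cv2.cvtColor(p,cv2.COLOR_RGB2HSV); C=cloud(n,d)
    if save: cv2.imwrite(save,p[...,::-1])
    return p,d,hsv,C
def crock(C,hsv,d):
    # top face plateau: white, height .05-.07
    m=(C[...,2]>.045)&(C[...,2]<.075)&(hsv[...,1]<60)&(hsv[...,2]>120)&(d>0)
    m=cv2.morphologyEx(m.astype(np.uint8),cv2.MORPH_OPEN,np.ones((5,5)))
    k,l,s,c=cv2.connectedComponentsWithStats(m)
    for i in range(1,k):
        if s[i,4]>300: print("white",s[i],c[i],ray("top",*(s[i,:2]+(s[i,2:4]-1)/2),.06),np.median(C[l==i],0))
E
python3 - <<'E'
from meas import *
p,d,hsv,C=measure(); crock(C,hsv,d)
b=cv2.inRange(hsv,(100,120,40),(130,255,255)); k,l,s,c=cv2.connectedComponentsWithStats(b)
for i in range(1,k):
    if s[i,4]>300: print("blue",s[i],ray("top",*c[i],0))
dk=((p.max(-1)<50)&(d>0)&(C[...,2]>.012)&(C[...,2]<.12)).astype(np.uint8)
dk[:95]=0; k,l,s,c=cv2.connectedComponentsWithStats(dk)
for i in range(1,k):
    if 100<s[i,4]<2000:
        q=(l==i)&(C[...,2]<.032); ball=(l==i)&(C[...,2]>.055)
        v,u=np.nonzero(q); W=C[q][:,:2]
        vv,uu=np.nonzero(l==i); pts=np.array([ray("top",a,e,.025)[:2] for a,e in zip(uu,vv) if C[e,a,2]<.035],np.float32)
        print("dark",s[i],c[i],cv2.minAreaRect(pts), "ball",np.median(C[ball],0) if ball.any() else None,C[ball][:,2].max() if ball.any() else 0)
for n,lo,hi in(("orange",(3,180,80),(14,255,255)),("bamboo",(15,120,80),(30,255,255))):
    m=cv2.inRange(hsv,lo,hi)>0; m&=(C[...,2]>0.003)&(d>0); m[:95]=0
    W=C[m]; print(n,W.min(0),W.max(0))
a=p[80:240,130:310]; cv2.imwrite("pics/crop.png",cv2.resize(a[...,::-1],None,fx=4,fy=3.75)[:600,:800])
cv2.imwrite("pics/crop.png",cv2.resize(a[...,::-1],None,fx=3.7,fy=3.7))
E
```

```text
white [245 210  36  37 963] [263.78089304 228.11007269] [ 0.51751717 -0.16367469  0.06      ] [ 0.51655895 -0.16698112  0.05619887]
blue [ 140  202   54   54 2323] [0.52391468 0.10698139 0.        ]
dark [238 113  23  27 360] [249.23055556 126.27777778] ((0.8089042901992798, -0.1328885555267334), (0.07132107764482498, 0.048001259565353394), 15.257596015930176) ball [ 0.78380775 -0.14115536  0.07804449] 0.08492735173833607
dark [188 119  22  27 380] [198.59210526 132.21578947] ((0.7950736284255981, 0.0112711600959301), (0.05094031244516373, 0.07107555121183395), 78.47351837158203) ball [0.76922772 0.01583389 0.07816119] 0.08497153730408392
dark [204 164  18  25 375] [212.544 176.352] ((0.6672006845474243, -0.027124030515551567), (0.04783733934164047, 0.06860073655843735), 89.32170104980469) ball [ 0.64164418 -0.02699661  0.07953462] 0.08468962208365916
orange [ 0.3997572  -0.72693758  0.01288796] [ 0.63479599 -0.44425524  0.22149636]
bamboo [ 0.4169847  -0.71772968  0.00602524] [ 0.7308158  -0.14450883  0.20714774]
```

View pics/crop.png

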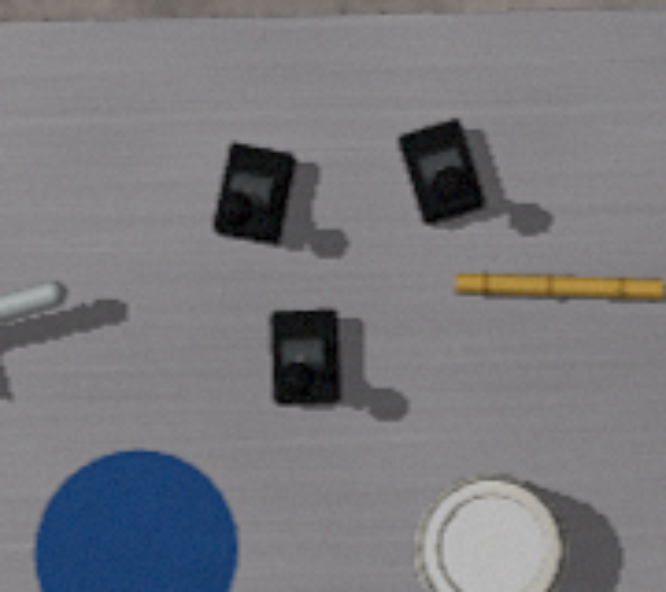

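The crop confirms it: the switch at (212,177), nearest the base, is at (0.667, -0.027) with yaw about 0. The crock is at (0.517, -0.165) and the spot at (0.524, 0.107). First I rise and turn so the fingers straddle world x.

```bash
python3 -m crank '[[[0,0,-2],[0,0,-0.15]],[[0,0,-2],[0,0,-0.15]],[[0,0,-2],[0,0,-0.15]],[[0,0,-2],[0,0,-0.15]],[[0,0,-2],[0,0,-0.15]]]' 7 && python3 -m crank '[[[0,0,0],[0,0,-0.14]],[[0,0,0],[0,0,-0.14]],[[0,0,0],[0,0,-0.14]],[[0,0,0],[0,0,-0.14]],[[0,0,0],[0,0,0]]]'
python3 -c "
from h import *
from scipy.spatial.transform import Rotation as R
o=monitor.get_obs();print(o['tcp_pos'],R.from_rotvec(o['orientation']).as_matrix().round(3),o['joints'])"
```

```text
clock: 0.65
tcp_pos: [0.1739, -0.6519, 0.3317]
orientation: [-2.743, -1.529, -0.0]
contact_force: [0.9, 0.4, -0.3]
grip_width: 0.0702
gripper_force: 0.0
clock: 1.15
tcp_pos: [0.1739, -0.652, 0.3309]
orientation: [-2.22, -2.222, -0.001]
contact_force: [-0.8, 0.4, 0.2]
grip_width: 0.07
gripper_force: 0.0
[ 0.17386226 -0.65202168  0.33085887] [[-0.001  1.    -0.   ]
 [ 1.     0.001  0.001]
 [ 0.001 -0.    -1.   ]] [ 1.37635264  0.42323    -0.22898005  1.41590167  0.09620287  1.31419579
  1.14349548]
```

```bash
python3 -m crank '[[[3.8,3.4,0],[0,0,0]],[[3.8,3.4,0],[0,0,0]],[[3.8,3.4,0],[0,0,0]],[[3.8,3.4,0],[0,0,0]],[[3.8,3.4,0],[0,0,0]]]' && python3 -m crank '[[[3.8,3.4,0],[0,0,0]],[[3.8,3.4,0],[0,0,0]],[[3.8,3.4,0],[0,0,0]],[[3.8,3.4,0],[0,0,0]],[[3.8,3.7,0],[0,0,0]]]' && python3 -m crank '[[[0,0,4],[0,0,0]],[[0,0,4],[0,0,0]],[[0,0,4],[0,0,0]],[[0,0,4],[0,0,0]],[[0,0,4],[0,0,0]]]'&& python3 -m crank '[[[0,0,3],[0,0,0]],[[0,0,2],[0,0,0]],[[0,0,0],[0,0,0]]]'
python3 -c "
from meas import *
p,d,hsv,C=measure('top','pics/t1.png');crock(C,hsv,d)
p,d,hsv,C=measure('scene','pics/s1.png')
o=monitor.get_obs();print(o['joints'],o['orientation'])"
```

```text
clock: 1.65
tcp_pos: [0.3417, -0.4642, 0.3313]
orientation: [2.226, 2.216, -0.0]
contact_force: [0.1, 0.0, 0.4]
grip_width: 0.0699
gripper_force: 0.0
clock: 2.15
tcp_pos: [0.5098, -0.2793, 0.3314]
orientation: [2.226, 2.216, -0.0]
contact_force: [1.3, -0.8, -0.3]
grip_width: 0.0699
gripper_force: 0.0
clock: 2.65
tcp_pos: [0.5088, -0.281, 0.1298]
orientation: [2.226, 2.216, -0.0]
contact_force: [1.4, -0.9, -0.1]
grip_width: 0.0697
gripper_force: 0.0
clock: 2.95
tcp_pos: [0.5067, -0.2801, 0.0783]
orientation: [-2.221, -2.214, 0.003]
contact_force: [-1.0, 0.3, 0.2]
grip_width: 0.0703
gripper_force: 0.0
white [ 245  210   37   37 1044] [263.03256705 228.39750958] [ 0.51748606 -0.16501291  0.06      ] [ 0.51593318 -0.16520576  0.0562956 ]
[ 0.71252472  0.541355   -0.41112196  1.88153296  0.29741342  0.77895445
  0.13804032] [-2.22364458e+00 -2.21894491e+00  5.02661549e-05]
```

View pics/t1.png

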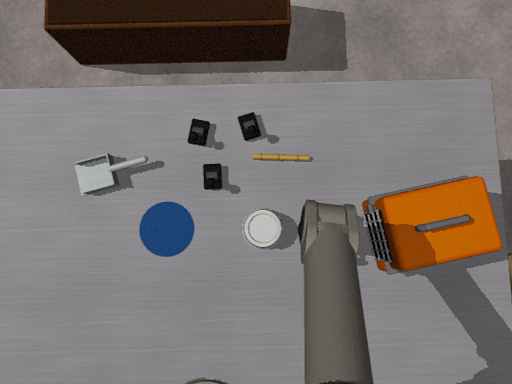

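The gripper is to the right of the crock at (263,229), with clear space around it and nothing disturbed. I go down and line up in x.

```bash
python3 -m crank '[[[0,1,2.5],[0,0,0]],[[0,0,2.5],[0,0,0]],[[0,0,1.4],[0,0,0]],[[0,0,0],[0,0,0]]]' && python3 -m crank '[[[1.5,0,0],[0,0,0]],[[1,0,0],[0,0,0]],[[1,0,0],[0,0,0]],[[0.6,0,0],[0,0,0]],[[0.6,0,0],[0,0,0]]]'
```

```text
clock: 3.45
tcp_pos: [0.5183, -0.2809, 0.0167]
orientation: [-2.221, -2.219, 0.001]
contact_force: [-0.5, 0.2, -0.6]
grip_width: 0.0703
gripper_force: 0.0
clock: 3.95
tcp_pos: [0.5193, -0.2333, 0.0178]
orientation: [2.22, 2.222, 0.0]
contact_force: [0.6, -0.5, 0.1]
grip_width: 0.0699
gripper_force: 0.0
```

```bash
python3 -m crank '[[[0.6,0,0],[0,0,0]],[[0.6,0,0],[0,0,0]],[[0.8,0,0],[0,0,0]],[[1,0,0],[0,0,0]],[[1.2,0,0],[0,0,0]]]' && python3 -m crank '[[[1.2,0.02,0],[0,0,0]],[[1.2,0.02,0],[0,0,0]],[[1.2,0.02,0],[0,0,0]],[[1.2,0.02,0],[0,0,0]],[[0.6,0.02,0],[0,0,0]]]'
python3 -c "
from meas import *
p,d,hsv,C=measure('top','pics/t2.png');crock(C,hsv,d)
p,d,hsv,C=measure('scene','pics/s2.png')"
```

```text
clock: 4.45
tcp_pos: [0.5189, -0.1922, 0.0173]
orientation: [2.222, 2.22, -0.001]
contact_force: [-0.7, -2.7, -1.3]
grip_width: 0.0698
gripper_force: 1.2
clock: 4.95
tcp_pos: [0.52, -0.1361, 0.0173]
orientation: [-2.219, -2.223, -0.001]
contact_force: [-0.1, -1.7, -0.3]
grip_width: 0.0701
gripper_force: 1.1
```

View pics/t2.png

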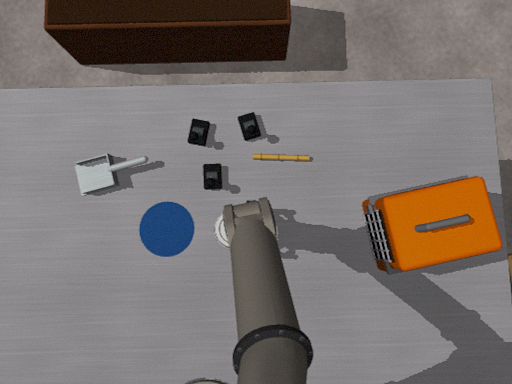

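The crock slides along with the fingers: its left rim edge is at about (214,230), still on the spot's row of 229. I keep pushing.

```bash
python3 -m crank '[[[1.2,0.03,0],[0,0,0]],[[1.2,0.03,0],[0,0,0]],[[1.2,0.03,0],[0,0,0]],[[1.2,0.03,0],[0,0,0]],[[1.2,0.03,0],[0,0,0]]]' && python3 -m crank '[[[1.2,0.03,0],[0,0,0]],[[1.2,0.03,0],[0,0,0]],[[1.2,0.03,0],[0,0,0]],[[1.2,0.03,0],[0,0,0]],[[1.2,0.03,0],[0,0,0]]]' && python3 -m crank '[[[1.2,0.03,0],[0,0,0]],[[1.2,0.03,0],[0,0,0]],[[1.2,0.03,0],[0,0,0]],[[0.8,0,0],[0,0,0]],[[0.4,0,0],[0,0,0]]]'
python3 -c "
from meas import *
p,d,hsv,C=measure('top','pics/t3.png');crock(C,hsv,d)
p,d,hsv,C=measure('scene','pics/s3.png')
cv2.imwrite('pics/s3c.png',cv2.resize(p[120:300,200:440,::-1],None,fx=3,fy=3))"
```

```text
clock: 5.55
tcp_pos: [0.5214, -0.0767, 0.0173]
orientation: [-2.221, -2.222, 0.0]
contact_force: [-0.1, -2.8, -0.2]
grip_width: 0.0703
gripper_force: 1.3
clock: 6.05
tcp_pos: [0.523, -0.017, 0.0173]
orientation: [-2.221, -2.221, 0.0]
contact_force: [-0.5, -2.0, 0.2]
grip_width: 0.0698
gripper_force: 1.3
clock: 6.55
tcp_pos: [0.5239, 0.0313, 0.0173]
orientation: [-2.22, -2.223, -0.0]
contact_force: [-0.6, -2.5, -0.3]
grip_width: 0.0701
gripper_force: 1.2
```

View pics/s3c.png

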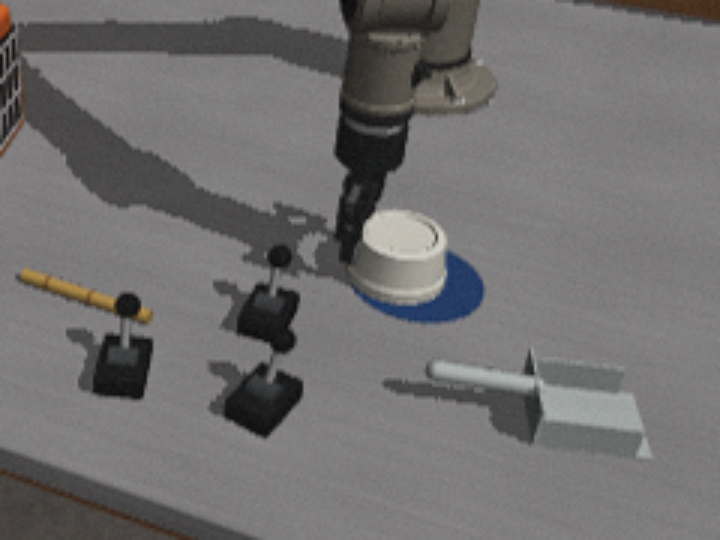

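View pics/t3.png

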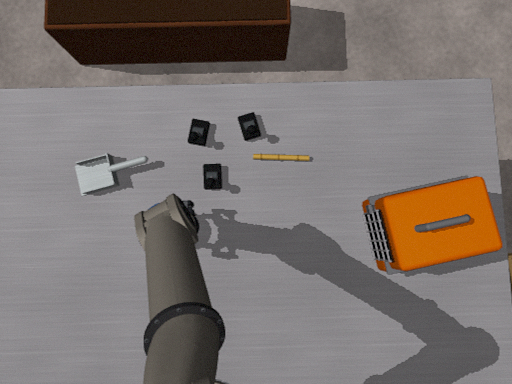

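The scene crop shows the crock upright, its rim overlapping the spot with blue left over on the far (+y) side, so it needs about 2 cm more. Then I back off and look.

```bash
python3 -m crank '[[[0.7,0,0],[0,0,0]],[[0.6,0,0],[0,0,0]],[[0.5,0,0],[0,0,0]],[[0.3,0,0],[0,0,0]],[[0,0,0],[0,0,0]]]' && python3 -m crank '[[[-1,0,0],[0,0,0]],[[-3,0,0],[0,0,0]],[[-3,0,0],[0,0,0]],[[-3,0,-2],[0,0,0]],[[-3,0,-4],[0,0,0]]]' && python3 -m crank '[[[-3,0,-4],[0,0,0]],[[-3,0,-4],[0,0,0]],[[0,0,0],[0,0,0]]]' 0
python3 -c "
from meas import *
p,d,hsv,C=measure('top','pics/t4.png');crock(C,hsv,d)
dk=((hsv[...,1]<60)&(hsv[...,2]>120)&(C[...,2]>.004)&(C[...,2]<.075)&(d>0)).astype(np.uint8)
k,l,s,c=cv2.connectedComponentsWithStats(dk)
print([(s[i],c[i]) for i in range(1,k) if s[i,4]>300])
cv2.imwrite('pics/t4c.png',cv2.resize(p[100:260,60:310,::-1],None,fx=3,fy=3))"
```

```text
clock: 7.15
tcp_pos: [0.5239, 0.0519, 0.0173]
orientation: [-2.22, -2.222, -0.001]
contact_force: [-0.3, -0.0, -0.1]
grip_width: 0.0701
gripper_force: 0.3
clock: 7.65
tcp_pos: [0.5214, -0.0808, 0.0757]
orientation: [-2.218, -2.218, 0.005]
contact_force: [0.4, 0.1, -0.4]
grip_width: 0.0701
gripper_force: 0.0
clock: 7.95
tcp_pos: [0.5268, -0.1456, 0.1626]
orientation: [2.224, 2.205, 0.005]
contact_force: [0.4, 0.6, -0.2]
grip_width: 0.0268
gripper_force: 0.0
white [150 211  32  36 873] [165.81214204 228.26575029] [0.52221902 0.09596711 0.06      ] [0.52323125 0.09564868 0.05588841]
[(array([ 145,  209,   37,   41, 1055], dtype=int32), array([163.71658768, 228.58957346]))]
```

View pics/t4c.png

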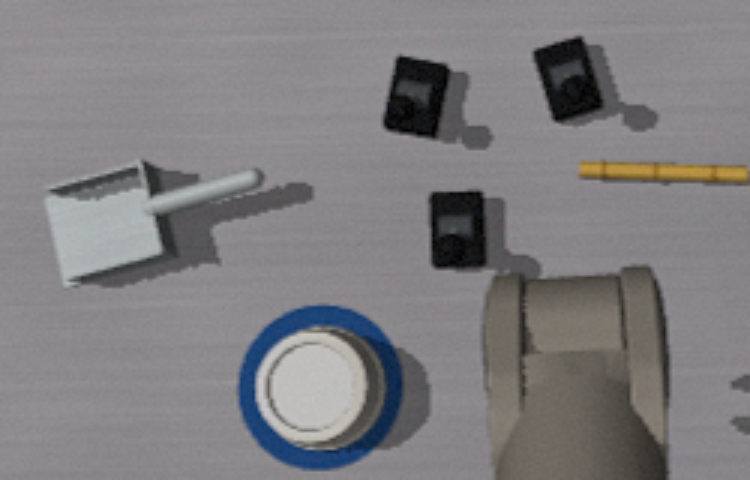

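The crock is centred on the spot, with blue visible all round it in the crop (rim centre about (320,388)). Now I move the closed fingers to the robot side of the toggle.

```bash
python3 -m crank '[[[3,1,0],[0,0,0]],[[3,1,0],[0,0,0]],[[3,1,0],[0,0,0]],[[2.9,1.5,0],[0,0,0]],[[0,0,0],[0,0,0]]]' 0 && python3 -m crank '[[[0,0,2],[0,0,0]],[[0,0,2],[0,0,0]],[[0,0,2],[0,0,0]],[[0,0,0],[0,0,0]],[[0,0,0],[0,0,0]]]'
```

```text
clock: 8.5
tcp_pos: [0.5695, -0.0134, 0.1564]
orientation: [-2.21, -2.229, -0.004]
contact_force: [-0.2, -0.0, 0.2]
grip_width: 0.0002
gripper_force: 0.0
clock: 9.0
tcp_pos: [0.5681, -0.0199, 0.0967]
orientation: [-2.22, -2.221, 0.002]
contact_force: [0.3, -0.1, 0.6]
grip_width: 0.0001
gripper_force: 0.0
```

```bash
python3 -m crank '[[[-0.7,0,2],[0,0,0]],[[0,0,2],[0,0,0]],[[0,0,0.6],[0,0,0]],[[0,1.5,0],[0,0,0]],[[0,0,0],[0,0,0]]]' && python3 -m crank '[[[0,1,0],[0,0,0]],[[0,1,0],[0,0,0]],[[0,1,0],[0,0,0]],[[0,1,0],[0,0,0]],[[0,1,0],[0,0,0]]]' && python3 -m crank '[[[0,1,0],[0,0,0]],[[0,1,0],[0,0,0]],[[0,0.5,0],[0,0,0]],[[0,0.3,0],[0,0,0]],[[0,0,0],[0,0,0]]]'
python3 -c "
from meas import *
p,d,hsv,C=measure('top','pics/t5.png');p,d,hsv,C=measure('scene','pics/s5.png')
cv2.imwrite('pics/s5c.png',cv2.resize(p[170:280,200:360,::-1],None,fx=4,fy=4))"
```

```text
clock: 9.5
tcp_pos: [0.5861, -0.0266, 0.0525]
orientation: [2.22, 2.22, 0.004]
contact_force: [-0.7, 0.3, -0.5]
grip_width: 0.0
gripper_force: 0.0
clock: 10.0
tcp_pos: [0.6342, -0.027, 0.0512]
orientation: [-2.221, -2.221, 0.001]
contact_force: [-1.5, 1.0, 1.8]
grip_width: 0.0001
gripper_force: 1.1
clock: 10.5
tcp_pos: [0.6623, -0.027, 0.0512]
orientation: [2.221, 2.221, 0.001]
contact_force: [-1.2, 0.5, -0.0]
grip_width: -0.0001
gripper_force: 0.0
```

View pics/s5c.png

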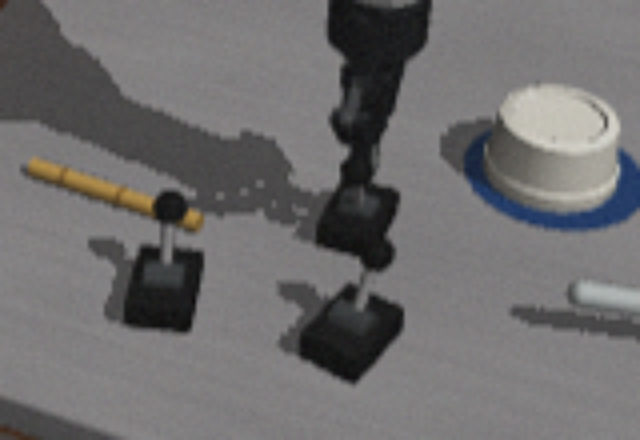

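The toggle, at about (355,180) in the crop, has swung over towards the far side. I push on gently until the force shows it has reached the stop.

```bash
python3 -m crank '[[[0,0.3,0],[0,0,0]],[[0,0.2,0],[0,0,0]],[[0,0,0],[0,0,0]]]' && python3 -m crank '[[[0,0.2,0],[0,0,0]],[[0,0.2,0],[0,0,0]],[[0,0,0],[0,0,0]]]'
```

```text
clock: 10.9
tcp_pos: [0.6669, -0.0271, 0.0512]
orientation: [-2.222, -2.221, 0.0]
contact_force: [-0.4, -0.0, -2.1]
grip_width: 0.0002
gripper_force: 0.3
clock: 11.2
tcp_pos: [0.67, -0.0271, 0.051]
orientation: [-2.22, -2.22, 0.003]
contact_force: [-4.9, -0.1, 1.7]
grip_width: 0.0005
gripper_force: 2.4
```

```bash
python3 -m crank '[[[0,0.2,0],[0,0,0]],[[0,0,0],[0,0,0]],[[0,0,0],[0,0,0]]]' && python3 -m crank '[[[0,0.2,0],[0,0,0]],[[0,0,0],[0,0,0]]]'
```

```text
clock: 11.5
tcp_pos: [0.6702, -0.0271, 0.0509]
orientation: [-2.219, -2.219, 0.007]
contact_force: [-10.7, 0.2, 5.0]
grip_width: 0.0
gripper_force: 5.2
clock: 11.7
tcp_pos: [0.6704, -0.0271, 0.0508]
orientation: [-2.217, -2.218, 0.012]
contact_force: [-17.3, -1.3, 10.6]
grip_width: 0.0001
gripper_force: 8.4
```

Position stops changing at x = 0.670 while the force climbs, so the toggle is at its stop. I back off, rise clear and check.

```bash
python3 -m crank '[[[0,-1.5,0],[0,0,0]],[[0,-2,0],[0,0,0]],[[0,-3,0],[0,0,0]],[[0,-2,-2],[0,0,0]],[[0,0,-4],[0,0,0]]]' && python3 -m crank '[[[-4,0,-4],[0,0,0]],[[-4,0,-4],[0,0,0]],[[-4,0,0],[0,0,0]],[[-4,0,0],[0,0,0]],[[0,0,0],[0,0,0]]]'
python3 -c "
from meas import *
p,d,hsv,C=measure('top');crock(C,hsv,d)
b=(p.max(-1)<60)&(C[...,2]>.06)&(C[...,2]<.095)&(d>0); b[:, :204]=0;b[:,225:]=0;b[:155]=0;b[200:]=0
print('ball',np.median(C[b],0),b.sum())
q,*_=measure('scene')
cv2.imwrite('pics/end.png',np.hstack([cv2.resize(p[90:250,60:310,::-1],(500,320)),cv2.resize(q[170:270,240:330,::-1],(288,320))]))"
```

```text
clock: 12.2
tcp_pos: [0.5856, -0.0274, 0.1092]
orientation: [-2.218, -2.219, 0.008]
contact_force: [1.1, 0.2, -0.4]
grip_width: -0.0001
gripper_force: 0.0
clock: 12.7
tcp_pos: [0.5899, -0.1863, 0.1827]
orientation: [2.229, 2.207, -0.003]
contact_force: [-0.5, -0.8, -0.0]
grip_width: 0.0001
gripper_force: 0.0
white [150 211  32  36 905] [165.72928177 228.76022099] [0.52221902 0.09596711 0.06      ] [0.52161403 0.09611171 0.05590751]
ball [ 0.69151984 -0.02619669  0.0787918 ] 68
```

View pics/end.png

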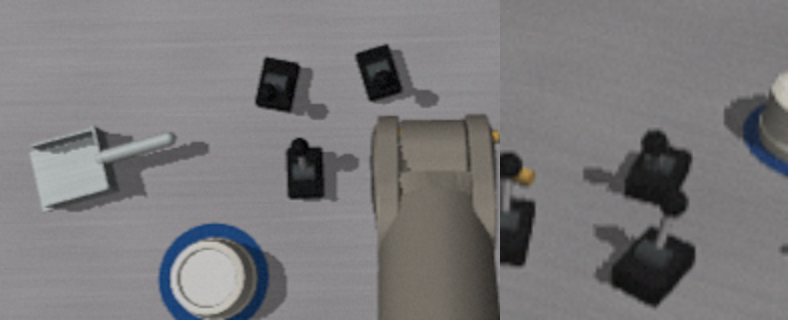

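The toggle ball has moved from x = 0.642 to 0.692 (expected 0.693 fully on) and leans away from the robot. The crock is on the blue spot at about (212,277), and the robot is clear of everything. I'm handing in.

```bash
python3 -c "
from bench import r
print(r.hand_in())"
```

```text
the job is handed in; nothing more can be done
None
```

The crock stands with its whole rim inside the blue spot and the toggle is against its far stop (lamp on); I touched nothing else and handed in at about 13 s on the robot's clock, though the hand-in returned no verdict.

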